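Load the tube cradles for tack welding

ROBOT

A 6-joint arm with a two-finger parallel gripper is mounted at the origin on the work surface. World frame = base frame: x ahead of the robot, y to its left, z up, the work surface at z = 0. Lengths are in m, angles in rad, forces in N, time in s.
With the tool pointing down it reaches from about 0.4 to 0.925 m from the base axis. Payload 3.4 kg.
Tool frame: the origin (TCP) lies midway between the tips of the shut fingers; the grasp point (between the pads) lies 19 mm behind it; z points along the fingers, y is the direction in which the jaws open and shut (so a half turn about z gives the same grasp; the last joint's range is limited). The gripper opens to 85 mm and grips with 20 to 120 N. Pads are 22 mm wide; open, the fingers measure 114 mm over their backs; the gripper's body (76 mm by 85 mm) begins 54 mm behind the grasp point. The pads swing forward as they close: fully open they stand 13 mm farther back than shut.
Start: joints at [-1.19, 0.307, 1.506, -0, 1.328, -0.073], TCP at [0.252, -0.517, 0.231] pointing down, gripper open.
Joint ranges: [-3.12, 3.12], [-1.05, 2.28], [0.14, 2.33], [-1.42, 4.57], [0.1, 2.73], [-2.68, 2.68]. Speed limits (rad/s): [2.57, 2.57, 3.14, 3.14, 3.14, 3.14].

INTERFACE

Orientations are given as a unit quaternion [w, x, y, z].
In Python, from rig import read_state, capture, sign_off, boxes_of, regions_of gives the robot as it stands. The module is installed in compiled form; this text tells all that it offers.
- The arm moves only by the shell command python3 -m creep 'ROWS' [FORCE]. ROWS is JSON, one flat list of numbers, 7 for each row, row after row: the finger opening in cm, from 0 to 8.54, then the shift along the world's x, y, z in cm, then the turn, a rotation vector about the world's x, y, z in degrees. A call has 1 to 20 rows; each row is the pose to reach, as a shift and turn from the pose commanded when the call began; what a row does not reach only later rows make up. A row lasts 1/10 s, in which the tool goes at most 50 mm and 8.59 degrees, less where a joint would pass 70% of its speed; a pose out of reach is approached as far as the arm can. A call with a gripper value outside its range is refused whole. The fingers move at their own pace and stop on an object; FORCE is the grip in N (left out, the last holds). Time passes only in rows, so rows that repeat a pose let the fingers close. It gives the time, the measured TCP pose, the force and the opening at its end, in the units of the state.
- read_state(): the state, without advancing time (a new reading comes with each control period).
- capture(name): name is "scene" or "top" or "wrist"; returns a dict with "frame" (420x560x3 uint8, blue, green, red), "camera_matrix" (3x3 intrinsics, pixels), "dist" ([k1, k2, p1, p2, k3] as OpenCV has them; the pictures are not rectified), "rvec" (rotation vector, rad) and "tvec" (3), from world to camera coordinates, as OpenCV has them. Camera axes: x right, y down, z forward; pixel columns grow to the right and rows downward; lengths in m; the calibration is good to about 2 mm. A picture is of the moment at which its call begins. There is no depth.
- sign_off(): hands the job in, once; it reports no verdict.
Trained networks look in a picture, given as the dict that the camera call returned (one of the last four; its "shot" number tells which), for a name from the list of things; names that differ only in an ending like _2 or _b are one class to them, and where a whole thing is asked for, a point or a joint stands for the part that bears it (a point fixed in the world has none). Each returns a list of dicts, best first, with "p" (0 to 1); they miss things now and then, are a little off and sometimes report something else, mostly with a low value. They report only what shows in the picture. A call takes as long as a camera call. They do not tell look-alikes from the thing itself.
- boxes_of(picture, target): "location" ([x, y, z] in m, in the coordinates of the camera as it stood for that picture, good to about 4 mm: the middle of the surface that is visible of it).
- regions_of(picture, target): "mask" (420x560 bool, what is visible of it).
The state is a dict: "time_s": time; "joint_pos": joint angles; "joint_vel": joint speeds; "joint_torque": joint torques, N m; "tcp_pos": TCP position; "ee_rot": TCP orientation; "ft_force": force on the tool from outside, world axes, zero at the start; "torque": the same for the moment, N m; "finger_gap": finger opening in m.
Only numpy, scipy, OpenCV 4.12 (cv2) and the standard library are available. Lean on these libraries where they do the work, as an engineer would, in place of code of your own. Each camera call takes 0.05 s, during which the arm holds its last target.

TASK

Load the welding cradles for tacking: take the four round tubes one after another and lay each in the cradle made for its length, resting down in both V rests between the two end stops. Leave the two square tube offcuts where they lie.

Things in the scene. Friction and masses are not known exactly. Their poses are not given: they have to be found in the camera images.
- tube90_center (a point): The shortest of the four round tubes: bare steel tube, 42 mm outside diameter, 90 mm long, about 180 g, lying loose on the table (it can roll). The point is its centre, on its axis half-way along, 21 mm above the table at the start; its x axis runs along the tube.
- tube120_center (a point): The second shortest of the four round tubes: bare steel tube, 42 mm outside diameter, 120 mm long, about 240 g, lying loose on the table (it can roll). The point is its centre, on its axis half-way along, 21 mm above the table at the start; its x axis runs along the tube.
- tube150_center (a point): The second longest of the four round tubes: bare steel tube, 42 mm outside diameter, 150 mm long, about 300 g, lying loose on the table (it can roll). The point is its centre, on its axis half-way along, 21 mm above the table at the start; its x axis runs along the tube.
- tube180_center (a point): The longest of the four round tubes: bare steel tube, 42 mm outside diameter, 180 mm long, about 360 g, lying loose on the table (it can roll). The point is its centre, on its axis half-way along, 21 mm above the table at the start; its x axis runs along the tube.
- cradle90_seat (a point): The shortest cradle, for the 90 mm tube, fixed: base 122 x 64 x 12 mm, two V rests (10 mm thick, 44 high) 36 mm each side of the middle with finger room between, end stops 56 mm high, 106 mm apart inside (8 mm spare at each end of the tube). Point: the tube's centre once it lies in both Vs midway between the stops, 48 mm above the table; x along the cradle, z up.
- cradle120_seat (a point): The second shortest cradle, for the 120 mm tube, fixed: base 152 x 64 x 12 mm, two V rests (10 mm thick, 44 high) 51 mm each side of the middle with finger room between, end stops 56 mm high, 136 mm apart inside (8 mm spare at each end of the tube). Point: the tube's centre once it lies in both Vs midway between the stops, 48 mm above the table; x along the cradle, z up.
- cradle150_seat (a point): The second longest cradle, for the 150 mm tube, fixed: base 182 x 64 x 12 mm, two V rests (10 mm thick, 44 high) 66 mm each side of the middle with finger room between, end stops 56 mm high, 166 mm apart inside (8 mm spare at each end of the tube). Point: the tube's centre once it lies in both Vs midway between the stops, 48 mm above the table; x along the cradle, z up.
- cradle180_seat (a point): The longest cradle, for the 180 mm tube, fixed: base 212 x 64 x 12 mm, two V rests (10 mm thick, 44 high) 81 mm each side of the middle with finger room between, end stops 56 mm high, 196 mm apart inside (8 mm spare at each end of the tube). Point: the tube's centre once it lies in both Vs midway between the stops, 48 mm above the table; x along the cradle, z up.
- square_long_center (a point): A loose offcut of square steel tube, 40 x 40 x 150 mm, lying among the round tubes; not wanted in this job. The point is its centre, 20 mm above the table; its x axis runs along it.
- square_short_center (a point): A loose offcut of square steel tube, 40 x 40 x 100 mm, lying among the round tubes; not wanted in this job. The point is its centre, 20 mm above the table; its x axis runs along it.
Mind the look-alikes: they are no part of the job. Leave any blue or yellow look-alike of the part that bears tube150_center alone.

How it is judged:
At the end, for the whole second after the job is handed in: Each of the four round tubes lies at rest in the cradle of its own length, down in both V rests between the stops: its centre within 12 mm of the cradle's seat point and its axis within 0.08 rad of the cradle's (distance between tube90_center and cradle90_seat below 0.012 m and angle between the x axis of tube90_center and the x axis of cradle90_seat, either way round below 0.08 rad and linear speed of each of tube90, tube120, tube150, tube180 below 0.01 m/s and distance between tube120_center and cradle120_seat below 0.012 m and angle between the x axis of tube120_center and the x axis of cradle120_seat, either way round below 0.08 rad and distance between tube150_center and cradle150_seat below 0.012 m and angle between the x axis of tube150_center and the x axis of cradle150_seat, either way round below 0.08 rad and distance between tube180_center and cradle180_seat below 0.012 m and angle between the x axis of tube180_center and the x axis of cradle180_seat, either way round below 0.08 rad); the robot touches nothing.
It fails at once if the long square tube offcut is shifted by more than 30 mm (distance of square_long_center from where it was at the start of the episode above 0.03 m).
It fails at once if the short square tube offcut is shifted by more than 30 mm (distance of square_short_center from where it was at the start of the episode above 0.03 m).
It also fails if it takes over 112 s, if anything falls off the work surface, if the arm or the gripper's body presses on something with over 40 N, if the wrist force passes 120 N, or if a joint passes its speed limit or range.

## Working session

There is one attempt and no reset: what is moved stays moved. The work goes in short steps, Python scripts to look and compute and a shell command to move; the robot and the scene stay as the last step left them, time stands still between calls to the robot, and variables do not carry over. Pictures are saved under pics/ and viewed, and the job is handed in when it is done.

```bash
mkdir -p pics; python3 - <<'E'
from rig import *
import cv2,numpy as np
s=read_state(); print({k:np.round(v,3).tolist() for k,v in s.items()})
for n in ("scene","top","wrist"):
    c=capture(n); cv2.imwrite(f"pics/{n}0.png",c["frame"]); print(n,c["shot"],np.round(c["camera_matrix"],1).tolist(),np.round(c["dist"],3).tolist(),np.round(c["rvec"],3).ravel(),np.round(c["tvec"],3).ravel())
E
ls
```

```text
{'time_s': 0.0, 'joint_pos': [-1.191, 0.308, 1.508, -0.0, 1.328, -0.074], 'joint_vel': [-0.001, -0.001, 0.001, 0.001, 0.0, -0.001], 'joint_torque': [0.003, -45.754, -25.192, 0.0, 0.013, 0.0], 'tcp_pos': [0.252, -0.516, 0.23], 'ee_rot': [-0.001, 0.974, 0.225, -0.0], 'ft_force': [0.328, -0.322, -0.098], 'torque': [0.0, -0.048, 0.045], 'finger_gap': 0.085}
scene 1 [[419.6, 0.0, 281.0], [0.0, 419.6, 209.4], [0.0, 0.0, 1.0]] [-0.087, 0.0, 0.0, 0.0, 0.0] [ 1.775  1.947 -0.667] [ 0.011 -0.323  1.575]
top 2 [[490.4, 0.0, 273.9], [0.0, 490.4, 212.2], [0.0, 0.0, 1.0]] [-0.006, 0.0, 0.0, 0.0, 0.0] [ 2.146 -2.198  0.084] [0.055 0.456 1.173]
wrist 3 [[371.8, 0.0, 280.6], [0.0, 371.8, 216.8], [0.0, 0.0, 1.0]] [0.01, 0.0, 0.0, 0.0, 0.0] [-2.439  1.523  0.236] [-0.574 -0.039  0.38 ]
pics
```

View pics/scene0.png

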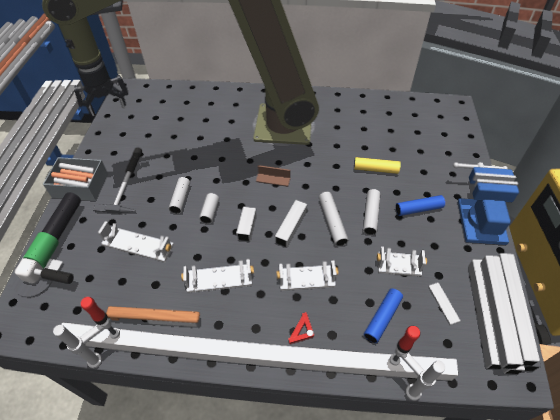

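View pics/top0.png

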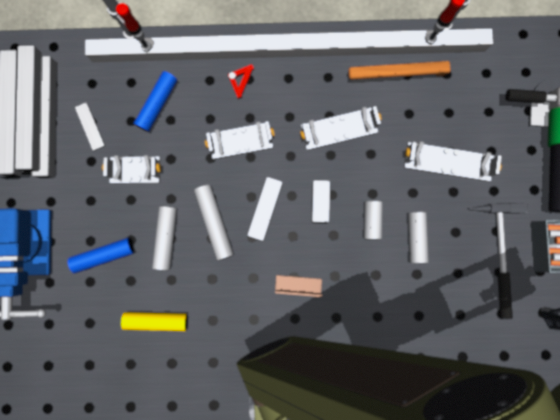

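View pics/wrist0.png

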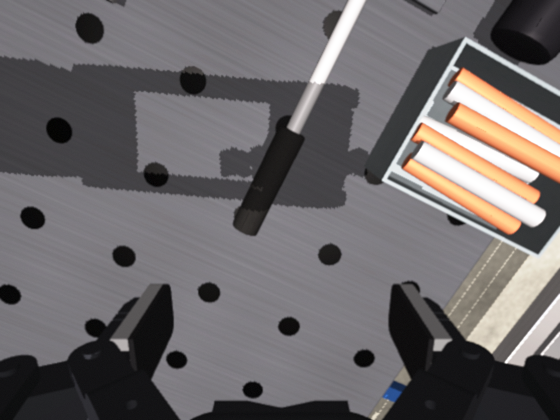

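Top view: the round tubes are at (164,238), (213,222), (374,219) and (418,237). The flat-looking squares are at (265,209) and (321,201). Cradles are at (131,169), (240,139), (341,128) and (453,161). The look-alikes are the blue bars at (156,100) and (100,255) and the yellow one at (154,322). Next I'll measure with the networks.

```bash
cat > h.py <<'E'
from rig import *
import cv2,numpy as np
def cam(c):
    R=cv2.Rodrigues(np.array(c["rvec"],float))[0]; return R,np.array(c["tvec"],float).ravel()
def ray(c,uv):
    R,t=cam(c); p=cv2.undistortPoints(np.array(uv,float).reshape(-1,1,2),c["camera_matrix"],np.array(c["dist"],float)).reshape(-1,2)
    d=np.c_[p,np.ones(len(p))]@R; return -R.T@t,d
def plane(c,uv,z):
    o,d=ray(c,uv); return o+d*((z-o[2])/d[:,2])[:,None]
def proj(c,P):
    return cv2.projectPoints(np.array(P,float).reshape(-1,3),np.array(c["rvec"],float),np.array(c["tvec"],float),c["camera_matrix"],np.array(c["dist"],float))[0].reshape(-1,2)
def w(c,loc):
    R,t=cam(c); return R.T@(np.array(loc)-t)
def rect(c,mask,z):
    """mask contour -> plane z, min-area rect: centre, length, width, yaw deg"""
    k=cv2.findContours(mask.astype(np.uint8),cv2.RETR_EXTERNAL,cv2.CHAIN_APPROX_NONE)[0]
    k=max(k,key=cv2.contourArea).reshape(-1,2)
    P=plane(c,k,z)[:,:2].astype(np.float32)*1000
    b=cv2.boxPoints(cv2.minAreaRect(P)); e=[b[1]-b[0],b[2]-b[1]]; e.sort(key=np.linalg.norm)
    return b.mean(0),np.linalg.norm(e[1]),np.linalg.norm(e[0]),np.degrees(np.arctan2(e[1][1],e[1][0]))%180
E
cat > d.py <<'E'
from h import *
for n in ("top","scene"):
    c=capture(n); print(n, "cam",np.round(ray(c,[[280,210]])[0],3))
    for t in ["tube90","tube120","tube150","tube180","square_long","square_short"]:
        for r in regions_of(c,t+"_center"):
            if r["p"]<.2: continue
            m=r["mask"]; v,u=np.nonzero(m)
            if len(u)<20: continue
            q=rect(c,m,.021); print(t,round(r["p"],2),"px",int(u.mean()),int(v.mean()),"xy",q[0].round(1),"L %.1f W %.1f yaw %.1f"%q[1:])
    for t in ["tube90","tube120","tube150","tube180","square_long","square_short"]:
        for r in boxes_of(c,t+"_center"):
            if r["p"]<.2: continue
            P=w(c,r["location"]); print("B",t,round(r["p"],2),P.round(3),proj(c,P).round(0))
    for t in ["cradle90","cradle120","cradle150","cradle180"]:
        for r in boxes_of(c,t+"_seat"): print("B",t,round(r["p"],2),w(c,r["location"]).round(3))
        for r in regions_of(c,t+"_seat"): print("R",t,round(r["p"],2),r["mask"].sum())
E
python3 d.py
```

```text
top cam [0.353 0.034 1.208]
tube90 0.67 px 372 219 xy [ 432.3 -194.1] L 92.7 W 41.2 yaw 177.7
tube90 0.53 px 264 209 xy [466.   67.2] L 151.2 W 41.9 yaw 161.1
tube90 0.41 px 451 161 xy [ 570.4 -393.8] L 235.6 W 70.0 yaw 79.9
tube120 0.62 px 417 237 xy [ 388.6 -300.4] L 120.7 W 43.2 yaw 179.6
tube150 0.91 px 154 321 xy [201.6 337.1] L 155.0 W 43.8 yaw 86.6
tube150 0.72 px 100 255 xy [361.2 466. ] L 162.4 W 43.6 yaw 108.5
tube150 0.7 px 155 101 xy [741.4 331.1] L 154.0 W 45.2 yaw 151.5
tube150 0.59 px 163 238 xy [400.5 314. ] L 148.7 W 41.8 yaw 174.2
tube180 0.81 px 212 222 xy [437.1 193.2] L 184.1 W 42.3 yaw 17.7
square_long 0.9 px 264 208 xy [466.3  66.3] L 153.7 W 44.6 yaw 160.5
square_short 0.61 px 319 201 xy [479.4 -68.3] L 102.9 W 43.8 yaw 178.1
B tube90 0.96 [ 0.429 -0.191  0.04 ] [[373. 221.]]
B tube120 0.78 [ 0.39  -0.293  0.039] [[417. 236.]]
B tube150 0.88 [0.406 0.306 0.041] [[165. 236.]]
B tube150 0.69 [0.46  0.066 0.038] [[265. 211.]]
B tube150 0.68 [0.205 0.335 0.038] [[153. 321.]]
B tube150 0.65 [0.733 0.328 0.042] [[155. 102.]]
B tube150 0.63 [0.362 0.462 0.04 ] [[100.
[... 1088 characters left out ...]
 tube120 0.93 [ 0.403 -0.297  0.033] [[179. 196.]]
B tube150 0.98 [0.416 0.309 0.037] [[372. 212.]]
B tube150 0.92 [0.215 0.335 0.039] [[378. 164.]]
B tube150 0.73 [0.752 0.33  0.038] [[384. 315.]]
B tube150 0.58 [0.373 0.459 0.034] [[420. 204.]]
B tube180 0.62 [0.454 0.19  0.03 ] [[333. 220.]]
B square_long 0.65 [0.48  0.071 0.039] [[293. 223.]]
B square_long 0.48 [ 0.401 -0.296  0.034] [[179. 195.]]
B square_short 0.57 [ 0.496 -0.067  0.037] [[246. 224.]]
B cradle90 0.95 [0.58  0.389 0.011]
R cradle90 0.96 1033
B cradle120 0.71 [0.651 0.127 0.011]
R cradle120 0.75 1243
B cradle150 0.63 [ 0.668 -0.121  0.014]
R cradle150 0.89 1496
R cradle150 0.55 762
B cradle180 0.68 [ 0.577 -0.397  0.011]
```

```bash
python3 - <<'E'
from h import *
c=capture("top"); f=c["frame"]
L=[]
for t in ["cradle90","cradle120","cradle150","cradle180"]:
    r=regions_of(c,t+"_seat")[0]; m=r["mask"]; v,u=np.nonzero(m); x,y=int((u.min()+u.max())/2),int((v.min()+v.max())/2)
    print(t,x,y, [ (a.round(1) if hasattr(a,'round') else a) for a in rect(c,m,.012)])
    cr=cv2.resize(f[y-35:y+35,x-50:x+50],(400,280),interpolation=cv2.INTER_CUBIC)
    L.append(cr)
cv2.imwrite("pics/cr1.png",np.vstack([np.hstack(L[:2]),np.hstack(L[2:])]))
E
```

```text
cradle90 131 170 [array([571.3, 394.5], dtype=float32), np.float32(142.8), np.float32(70.1), np.float32(88.5)]
cradle120 239 140 [array([640.2, 126.1], dtype=float32), np.float32(173.8), np.float32(72.9), np.float32(100.0)]
cradle150 340 128 [array([ 665.8, -125.2], dtype=float32), np.float32(204.6), np.float32(72.7), np.float32(103.7)]
cradle180 452 161 [array([ 573. , -396.8], dtype=float32), np.float32(238.1), np.float32(71.6), np.float32(79.2)]
```

View pics/cr1.png

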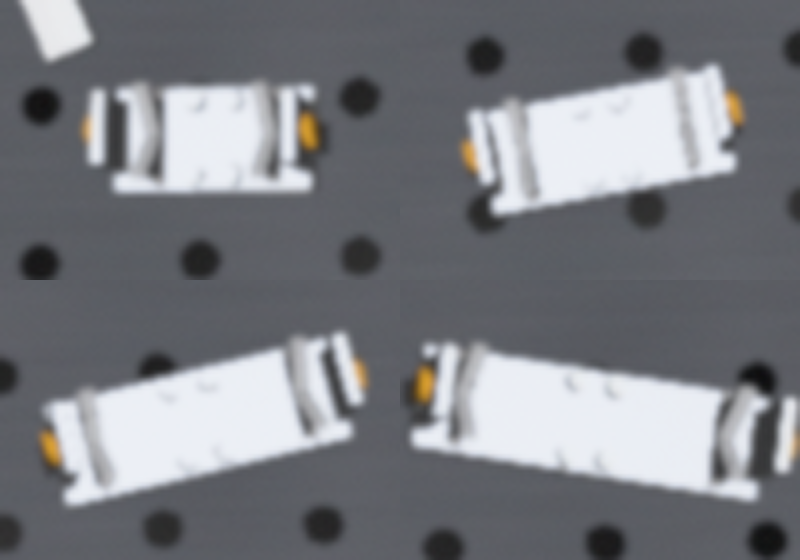

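```bash
cat > fit.py <<'E'
from h import *
from scipy.optimize import minimize
S={"cradle90":(.106,.036,.5703,.3925,89),"cradle120":(.136,.051,.640,.124,99.5),"cradle150":(.166,.066,.665,-.126,103.5),"cradle180":(.196,.081,.572,-.396,81)}
def boxp(x0,x1,hw,z0,z1): return [[x,y,z] for x in(x0,x1) for y in(-hw,hw) for z in(z0,z1)]
def sil(c,p,G,r,sw,kn,up=4):
    R=np.array([[np.cos(p[2]),-np.sin(p[2]),0],[np.sin(p[2]),np.cos(p[2]),0],[0,0,1]])
    B=[boxp(-G/2-.008,G/2+.008,.032,0,.012)]
    for s in(-1,1):
        B.append(boxp(*sorted((s*G/2,s*(G/2+.008))),sw,0,.056)); B.append(boxp(s*r-.005,s*r+.005,.03,0,.044))
        if kn: B.append(boxp(*sorted((s*(G/2+.008),s*(G/2+.015))),.009,.025,.045))
    im=np.zeros((420*up,560*up),np.uint8)
    for b in B:
        q=proj(c,np.array(b)@R.T+[p[0],p[1],0])
        cv2.fillConvexPoly(im,cv2.convexHull(((q+.5)*up).round().astype(np.int32)),255)
    return cv2.resize(im,(560,420),interpolation=cv2.INTER_AREA)/255.
if __name__=="__main__":
    C=[capture("top"),capture("scene")]
    M={}
    for t in S:
        G,r,x,y,a=S[t]
        res=[]
        for which in ([0],[1],[0,1]):
            ms=[]
            for i in which:
                rr=[q for q in regions_of(C[i],t+"_seat")]
                ms.append((C[i],max(rr,key=lambda q:sil(C[i],(x,y,np.radians(a)),G,r,.02,1)[q["mask"]].sum()/(q["mask"].sum()+800))["mask"].astype(float)) if rr else None)
            ms=[m for m in ms if m]
            if not ms: print(t,which,"none");continue
            def cost(v):
                p=(x+v[0]/1e3,y+v[1]/1e3,np.radians(a+v[2]))
                return sum(np.abs(sil(c,p,G,r,.021,1)-m).sum()/m.sum() for c,m in ms)
            o=min((minimize(cost,s0,method="Nelder-Mead",options=dict(initial_simplex=np.array(s0)+np.array([[0,0,0],[6,0,0],[0,6,0],[0,0,4]]),maxfev=150)) for s0 in ([-2,-2,-1],[2,2,1.])),key=lambda o:o.fun)
            print(t,which,"xy",round(x*1e3+o.x[0],1),round(y*1e3+o.x[1],1),"yaw",round(a+o.x[2],2),"cost",round(o.fun,3))
E
python3 fit.py
```

```text
cradle90 [0] xy 573.1 389.3 yaw 90.06 cost 0.058
cradle90 [1] xy 573.5 385.8 yaw 90.09 cost 0.094
cradle90 [0, 1] xy 573.5 386.7 yaw 89.36 cost 0.176
cradle120 [0] xy 639.7 125.1 yaw 98.88 cost 0.041
cradle120 [1] xy 641.4 123.4 yaw 99.53 cost 0.066
cradle120 [0, 1] xy 640.4 124.8 yaw 99.28 cost 0.121
cradle150 [0] none
cradle150 [1] xy 665.8 -123.6 yaw 102.27 cost 0.093
cradle150 [0, 1] xy 665.8 -123.6 yaw 102.27 cost 0.093
cradle180 [0] xy 574.0 -389.1 yaw 79.36 cost 0.033
cradle180 [1] xy 574.5 -390.3 yaw 78.08 cost 0.123
cradle180 [0, 1] xy 574.1 -389.4 yaw 79.15 cost 0.16
```

First target is tube120. Candidates in the top view:
- (418,237): round, L≈121
- (374,219): round, L≈93
- (164,238): round, L≈149
- (213,222): round, L≈184
- (321,201) and (265,209): squares, L≈103 and 152
- (156,100), (100,255), (154,322): blue, blue and yellow look-alikes

I choose the bare steel one at (418,237) and check it in a crop.

```bash
python3 - <<'E'
from h import *
f=capture("top")["frame"]
cv2.imwrite("pics/crop_t.png",cv2.resize(f[170:290,130:450],(800,300),interpolation=cv2.INTER_CUBIC))
E
```

```text
(no output)
```

View pics/crop_t.png

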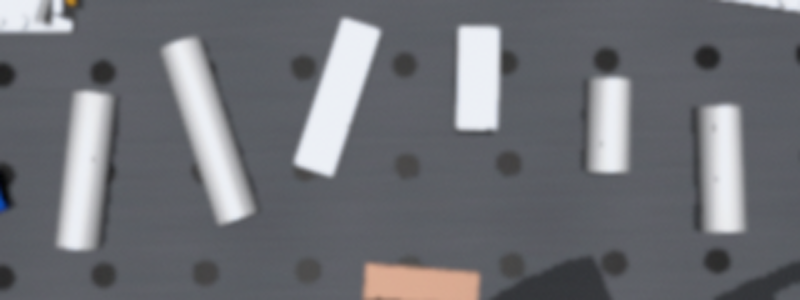

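```bash
python3 -m creep '[8.5,2,3.5,0,0,0,-4, 8.5,5,8,-1,0,0,-11, 8.5,8,12.5,-2,0,0,-18, 8.5,11,17,-3,0,0,-24, 8.5,13.7,21.5,-4,0,0,-26.5, 8.5,13.7,21.5,-4,0,0,-26.5, 8.5,13.7,21.5,-4,0,0,-26.5]' 60
cat > wr.py <<'E'
import sys
from h import *
s=read_state(); print(s["time_s"],s["tcp_pos"].round(4) if hasattr(s["tcp_pos"],'round') else s["tcp_pos"],np.round(s["ee_rot"],3),"q",np.round(s["joint_pos"],2),"F",np.round(s["ft_force"],1),"gap",s["finger_gap"])
q=s["ee_rot"]; print("tool yaw",round(np.degrees(2*np.arctan2(q[2],q[1])),2))
c=capture("wrist"); cv2.imwrite("pics/%s.png"%sys.argv[1],c["frame"]); print("cam",ray(c,[[0,0]])[0].round(3))
for t in sys.argv[2:]:
    for r in regions_of(c,t):
        if r["p"]>.3 and r["mask"].sum()>50:
            v,u=np.nonzero(r["mask"]); q=rect(c,r["mask"],.021); print(t,round(r["p"],2),"px",int(u.mean()),int(v.mean()),"edges",u.min(),u.max(),v.min(),v.max(),"xy",q[0].round(1),"L %.1f W %.1f yaw %.1f"%q[1:])
E
python3 wr.py w1 tube120_center
```

```text
time_s: 4.15
tcp_pos: [0.3897, -0.299, 0.1908]
ee_rot: [-0.001, 1.0, -0.002, -0.0]
ft_force: [-1.4, 0.4, 0.6]
finger_gap: 0.0849
4.15 [ 0.3897 -0.299   0.1908] [-0.001  1.    -0.002 -0.   ] q [-0.74  0.23  1.73  0.    1.18  0.83] F [-1.4  0.4  0.6] gap 0.08492900732110617
tool yaw -0.26
cam [ 0.467 -0.3    0.333]
tube120_center 0.7 px 283 191 edges 259 309 121 267 xy [ 384.8 -301.4] L 130.1 W 42.7 yaw 179.5
```

The crop shows the graded shading of four round tubes, at crop x≈85, 208, 610 and 722. The two squares at 337 and 478 are flat white. The wrist agrees on tube120, at about (388,-301), yaw ~0. Now down to grasp it.

```bash
python3 -m creep '[8.5,-0.1,-0.2,-4,0,0,0, 8.5,-0.1,-0.2,-8,0,0,0, 8.5,-0.1,-0.2,-12,0,0,0, 8.5,-0.1,-0.2,-15,0,0,0, 8.5,-0.1,-0.2,-17,0,0,0, 8.5,-0.1,-0.2,-18.2,0,0,0, 8.5,-0.1,-0.2,-18.6,0,0,0, 8.5,-0.1,-0.2,-18.6,0,0,0]' 60
python3 -m creep '[3,0,0,0,0,0,0, 3,0,0,0,0,0,0, 3,0,0,0,0,0,0, 3,0,0,0,0,0,0, 3,0,0,0,0,0,0, 3,0,0,0,0,0,0, 3,0,0,0,0,0,0, 3,0,0,0,0,0,0]' 60
```

```text
time_s: 5.05
tcp_pos: [0.3877, -0.3051, 0.005]
ee_rot: [0.0, 1.0, -0.005, -0.0]
ft_force: [0.2, 0.1, -0.2]
finger_gap: 0.0849
time_s: 5.85
tcp_pos: [0.3883, -0.304, 0.0064]
ee_rot: [0.001, 1.0, -0.004, 0.0]
ft_force: [-2.0, 0.3, 6.1]
finger_gap: 0.0401
```

```bash
python3 -m creep '[3,0,0,1,0,0,0, 3,0,0,3,0,0,0, 3,0,0,6,0,0,0, 3,0,0,10,0,0,0, 3,0,0,14,0,0,0, 3,0,0,17,0,0,0, 3,0,0,17,0,0,0]' 60
python3 wr.py w2
```

```text
time_s: 6.55
tcp_pos: [0.3904, -0.3059, 0.1803]
ee_rot: [0.004, 1.0, -0.004, 0.004]
ft_force: [0.4, -0.6, -3.3]
finger_gap: 0.0402
6.55 [ 0.3904 -0.3059  0.1803] [ 0.004  1.    -0.004  0.004] q [-0.75  0.24  1.75 -0.    1.14  0.83] F [ 0.4 -0.6 -3.3] gap 0.04024905798734157
tool yaw -0.48
cam [ 0.466 -0.305  0.323]
```

View pics/w2.png

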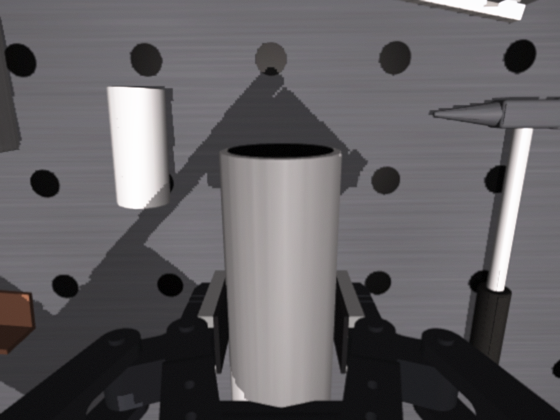

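```bash
cat > end.py <<'E'
import sys
from h import *
# usage: u1 v1 u2 v2 half_len : rim extreme pixels of far end of held tube
a=list(map(float,sys.argv[1:6])); s=read_state(); c=capture("wrist")
o,d=ray(c,[[a[0],a[1]],[a[2],a[3]]])
R,t=cam(c); k=.042/np.linalg.norm(d[1]-d[0]); P=o+d*k; e=P.mean(0)
q=s["ee_rot"]; psi=2*np.arctan2(q[2],q[1]); x=np.array([np.cos(psi),np.sin(psi)])
print("end",e.round(4),"tcp",np.round(s["tcp_pos"],4),"along tool x of end: %.4f -> centre offset along tool x %.4f"%((e[:2]-s["tcp_pos"][:2])@x,(e[:2]-s["tcp_pos"][:2])@x-a[4]),"height over tcp %.4f"%(e[2]-s["tcp_pos"][2]))
E
python3 end.py 222 152 340 152 .060
```

```text
end [ 0.4481 -0.3052  0.1871] tcp [ 0.3891 -0.3047  0.1778] along tool x of end: 0.0589 -> centre offset along tool x -0.0011 height over tcp 0.0093
```

```bash
python3 -m creep '[3,1.5,2.5,0,0,0,6, 3,4,6.5,0,0,0,14, 3,6.5,11,0,0,0,22, 3,9,15,0,0,0,30, 3,11,19,0,0,0,38, 3,13,22.5,0,0,0,46, 3,15,26,0,0,0,54, 3,17,29.5,0,0,0,62, 3,19,33,0,0,0,70, 3,21,36,0,0,0,78, 3,23,39.5,0,0,0,86, 3,24.5,42,0,0,0,94, 3,25.1,43,0,0,0,99.6, 3,25.1,43,0,0,0,99.6, 3,25.1,43,0,0,0,99.6]' 60
python3 wr.py w3
python3 - <<'E'
from h import *
for n in("top","scene"):
    cv2.imwrite(f"pics/{n}3.png",capture(n)["frame"])
E
```

```text
time_s: 8.15
tcp_pos: [0.6372, 0.1258, 0.1728]
ee_rot: [-0.002, 0.649, 0.76, -0.002]
ft_force: [-0.0, -0.8, -2.8]
finger_gap: 0.0405
8.15 [0.6372 0.1258 0.1728] [-0.002  0.649  0.76  -0.002] q [ 0.13  0.46  1.42 -0.    1.27 -0.03] F [-0.  -0.8 -2.8] gap 0.0405485213083858
tool yaw 99.0
cam [0.626 0.202 0.315]
```

View pics/w3.png

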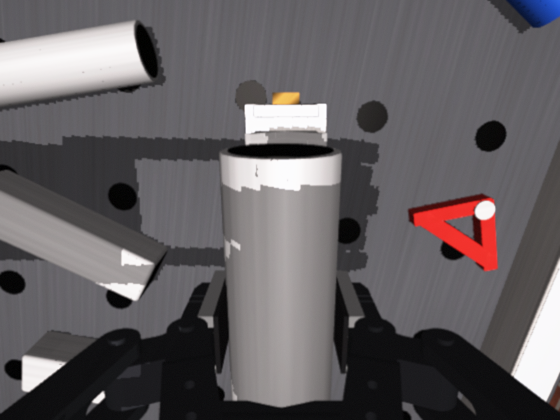

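View pics/scene3.png

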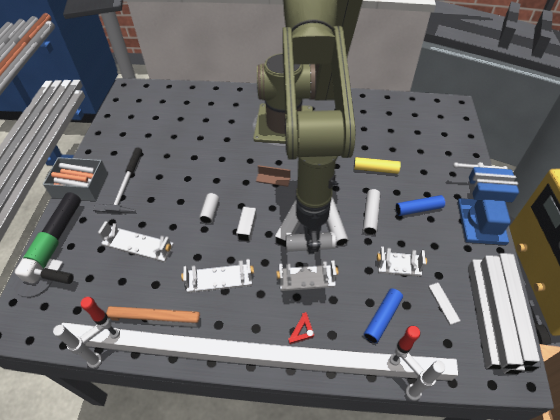

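```bash
python3 - <<'E'
from h import *
c=capture("wrist"); s=read_state(); print(s["tcp_pos"])
P=plane(c,[[246,104],[327,104],[286,104],[286,108],[281,152]],.056); print(P.round(4))
cv2.imwrite("pics/w3c.png",cv2.resize(c["frame"][80:180,200:360],(800,500),interpolation=cv2.INTER_CUBIC))
E
```

```text
[0.63822218 0.12503873 0.17487813]
[[0.6032 0.1946 0.056 ]
 [0.6568 0.203  0.056 ]
 [0.6297 0.1988 0.056 ]
 [0.6301 0.1962 0.056 ]
 [0.6313 0.1667 0.056 ]]
```

View pics/w3c.png

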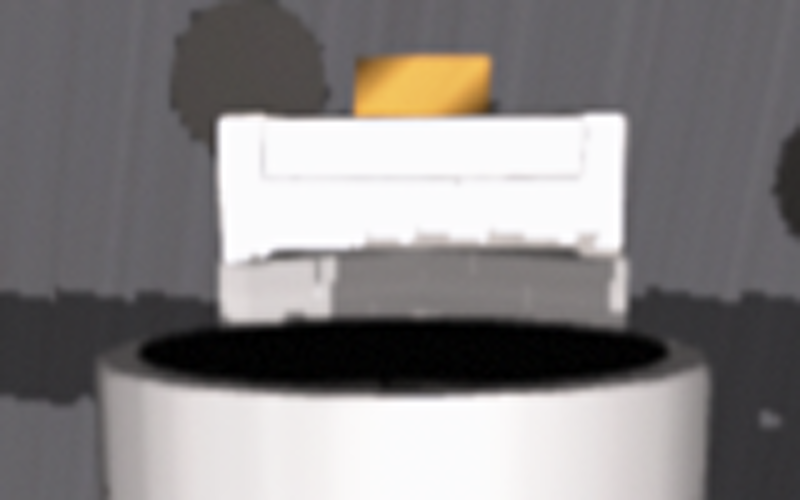

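```bash
python3 - <<'E'
from h import *
c=capture("wrist"); s=read_state()
P=plane(c,[[243.8,103.2],[325.2,103.2],[243.8+1,131]],.012); print(P.round(4))
m=P[:2].mean(0); e=P[1]-P[0]; print("w",np.linalg.norm(e[:2]),"yaw",np.degrees(np.arctan2(e[1],e[0]))+90); n=np.array([-e[1],e[0]])/np.hypot(*e[:2])
print("centre if base end:",m[:2]-n*.076)
Q=plane(c,[[252.6,103.2],[316.6,103.2],[252.6,115.6],[316.6,115.6]],.056); print(Q.round(4)); print("centre from stop inner edge",Q[2:].mean(0)[:2]-n*.068,"outer",Q[:2].mean(0)[:2]-n*.076)
E
```

```text
[[0.5979 0.1939 0.012 ]
 [0.6609 0.2038 0.012 ]
 [0.6014 0.1729 0.012 ]]
w 0.06383617236447754 yaw 98.98451771495252
centre if base end: [0.6412864  0.12378242]
[[0.6078 0.1958 0.056 ]
 [0.6503 0.2025 0.056 ]
 [0.6089 0.1879 0.056 ]
 [0.6518 0.1946 0.056 ]]
centre from stop inner edge [0.64094912 0.12407557] outer [0.64091885 0.12409612]
```

```bash
python3 -m creep '[3,0.3,-0.1,-3,0,0,0, 3,0.3,-0.1,-6,0,0,0, 3,0.3,-0.1,-9,0,0,0, 3,0.3,-0.1,-11,0,0,0, 3,0.3,-0.1,-12.5,0,0,0, 3,0.3,-0.1,-13.3,0,0,0, 3,0.3,-0.1,-13.8,0,0,0, 3,0.3,-0.1,-13.8,0,0,0]' 60
python3 - <<'E'
from h import *
c=capture("scene");cv2.imwrite("pics/s4.png",cv2.resize(c["frame"][200:320,230:390],(800,600),interpolation=cv2.INTER_CUBIC))
E
```

```text
time_s: 9.2
tcp_pos: [0.6423, 0.1251, 0.0374]
ee_rot: [0.0, 0.649, 0.761, 0.0]
ft_force: [-0.2, -0.1, -2.6]
finger_gap: 0.0404
```

View pics/s4.png

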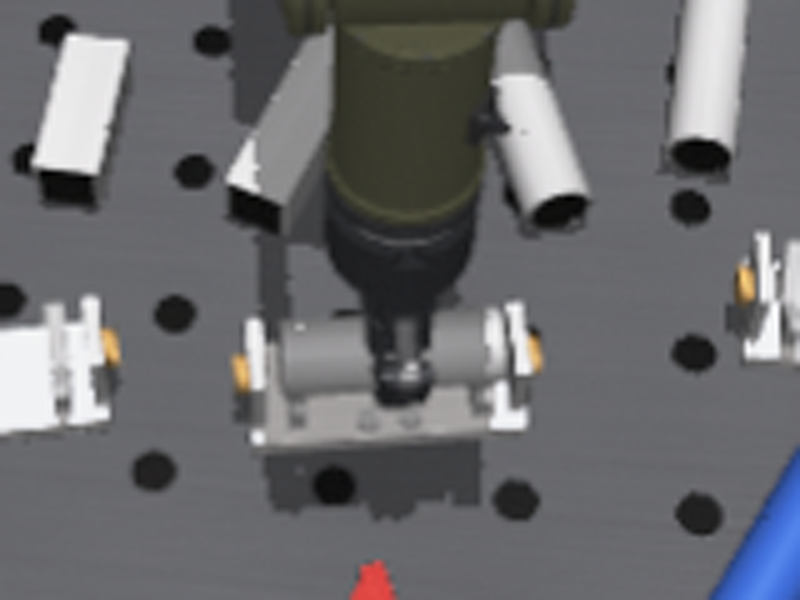

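The crop shows the tube between the stops at (265–510, 350), about 3 mm nearer the right (+y) stop. I'll shift it 2 mm, lower and release.

```bash
python3 -m creep '[3,0,-0.2,-0.2,0,0,0, 3,0,-0.2,-0.4,0,0,0, 3,0,-0.2,-0.4,0,0,0]' 60
python3 -m creep '[4.6,0,0,0,0,0,0, 5,0,0,0,0,0,0, 6,0,0,0,0,0,0, 8.5,0,0,0,0,0,0, 8.5,0,0,0,0,0,0, 8.5,0,0,0,0,0,0, 8.5,0,0,1,0,0,0, 8.5,0,0,3,0,0,0, 8.5,0,0,6,0,0,0, 8.5,0,0,10,0,0,0, 8.5,0,0,14,0,0,0, 8.5,0,0,14,0,0,0]' 60
python3 wr.py w5 tube120_center
```

```text
time_s: 9.55
tcp_pos: [0.6429, 0.123, 0.0352]
ee_rot: [0.001, 0.649, 0.761, 0.001]
ft_force: [-1.6, -0.9, 3.5]
finger_gap: 0.0402
time_s: 10.75
tcp_pos: [0.6465, 0.1238, 0.1812]
ee_rot: [0.005, 0.649, 0.761, 0.005]
ft_force: [1.9, -0.3, 0.2]
finger_gap: 0.0849
10.75 [0.6465 0.1238 0.1812] [0.005 0.649 0.761 0.005] q [ 0.13  0.45  1.4   0.    1.27 -0.03] F [ 1.9 -0.3  0.2] gap 0.08493699515214129
tool yaw 99.11
cam [0.632 0.199 0.323]
tube120_center 0.71 px 270 201 edges 241 299 122 286 xy [642.6 111.1] L 144.1 W 46.9 yaw 99.0
```

View pics/w5.png

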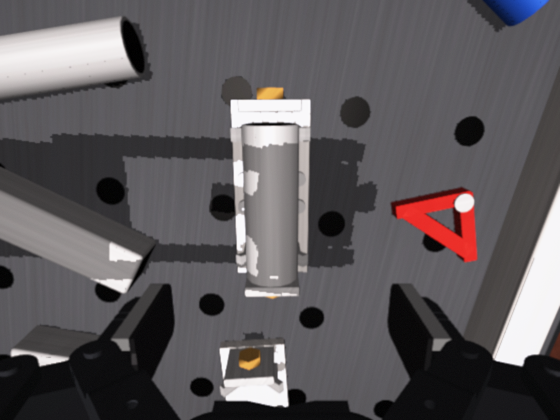

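The wrist shows tube120 down in the V rests between the stops (rows 125–286). Next is tube90.

```bash
python3 -m creep '[8.5,-1.5,-2.5,0,0,0,-7, 8.5,-3.5,-5,0,0,0,-15, 8.5,-5,-8,0,0,0,-23, 8.5,-7,-11,0,0,0,-31, 8.5,-9,-13.5,0,0,0,-39, 8.5,-10.5,-16,0,0,0,-47, 8.5,-12,-18.5,0,0,0,-55, 8.5,-14,-21,0,0,0,-63, 8.5,-16,-24,0,0,0,-71, 8.5,-18,-27,0,0,0,-79, 8.5,-19.5,-29.5,0,0,0,-87, 8.5,-20.5,-31,0,0,0,-95, 8.5,-21,-31.8,0,0,0,-101.4, 8.5,-21,-31.8,0,0,0,-101.4, 8.5,-21,-31.8,0,0,0,-101.4]' 60
python3 wr.py w6 tube90_center
```

```text
time_s: 12.35
tcp_pos: [0.4314, -0.1943, 0.1724]
ee_rot: [-0.001, 1.0, -0.019, -0.001]
ft_force: [-0.4, 0.2, 0.7]
finger_gap: 0.0848
12.35 [ 0.4314 -0.1943  0.1724] [-0.001  1.    -0.019 -0.001] q [-0.51  0.22  1.79  0.    1.13  1.1 ] F [-0.4  0.2  0.7] gap 0.08481465710390682
tool yaw -2.19
cam [ 0.508 -0.197  0.315]
tube90_center 0.86 px 281 195 edges 256 308 137 255 xy [ 430.6 -194.7] L 99.4 W 41.7 yaw 176.7
```

View pics/w6.png

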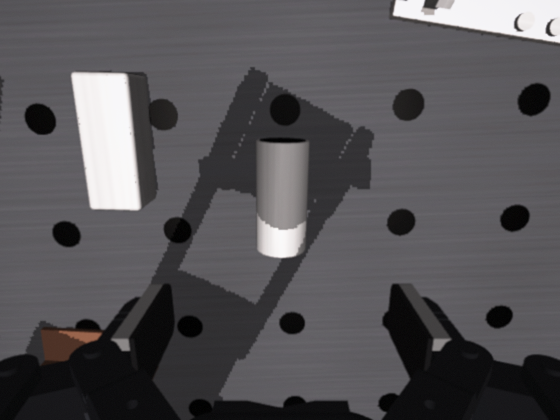

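The wrist shows tube90 at (281,197) centred between the jaws. The square at (110,140) is clear. Going down.

```bash
python3 -m creep '[8.5,0,0,-4,0,0,0, 8.5,0,0,-8,0,0,0, 8.5,0,0,-12,0,0,0, 8.5,0,0,-14.5,0,0,0, 8.5,0,0,-16,0,0,0, 8.5,0,0,-16.7,0,0,0, 8.5,0,0,-16.7,0,0,0, 3,0,0,-16.7,0,0,0, 3,0,0,-16.7,0,0,0, 3,0,0,-16.7,0,0,0, 3,0,0,-16.7,0,0,0, 3,0,0,-16.7,0,0,0, 3,0,0,-16.7,0,0,0, 3,0,0,-16.7,0,0,0]' 60
python3 -m creep '[3,0,0,1,0,0,0, 3,0,0,3,0,0,0, 3,0,0,6,0,0,0, 3,0,0,10,0,0,0, 3,0,0,14,0,0,0, 3,0,0,17,0,0,0, 3,0,0,17,0,0,0]' 60
python3 wr.py w7
```

```text
time_s: 13.85
tcp_pos: [0.4328, -0.1952, 0.0076]
ee_rot: [0.001, 1.0, -0.02, 0.001]
ft_force: [-0.4, 1.0, 5.5]
finger_gap: 0.0402
time_s: 14.55
tcp_pos: [0.4347, -0.1963, 0.1814]
ee_rot: [0.002, 1.0, -0.02, 0.005]
ft_force: [0.3, -0.1, -2.5]
finger_gap: 0.0401
14.55 [ 0.4347 -0.1963  0.1814] [ 0.002  1.    -0.02   0.005] q [-0.51  0.21  1.78 -0.    1.13  1.1 ] F [ 0.3 -0.1 -2.5] gap 0.04008955754269059
tool yaw -2.3
cam [ 0.51  -0.199  0.324]
```

View pics/w7.png

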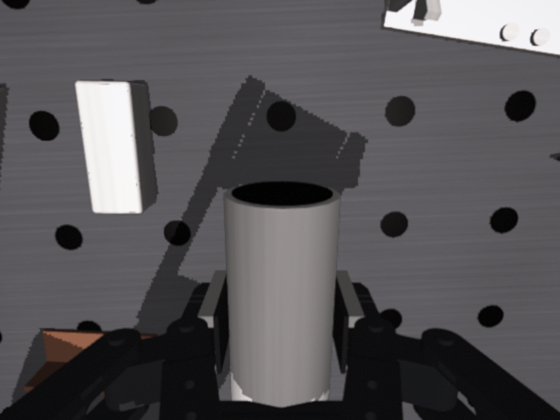

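```bash
python3 end.py 224 195 340 195 .045
```

```text
end [ 0.477  -0.1977  0.1907] tcp [ 0.4333 -0.1955  0.179 ] along tool x of end: 0.0438 -> centre offset along tool x -0.0012 height over tcp 0.0118
```

```bash
python3 -m creep '[3,0.6,2.5,0,0,0,4, 3,1.6,7,0,0,0,11, 3,2.6,11.5,0,0,0,18, 3,3.6,16,0,0,0,25, 3,4.6,20.5,0,0,0,32, 3,5.8,25,0,0,0,39, 3,7,29.5,0,0,0,46, 3,8.2,34,0,0,0,53, 3,9.4,38.5,0,0,0,60, 3,10.6,43,0,0,0,67, 3,11.6,47.5,0,0,0,74, 3,12.6,52,0,0,0,81, 3,13.5,56,0,0,0,88, 3,13.9,58.4,0,0,0,92.3, 3,13.9,58.4,0,0,0,92.3, 3,13.9,58.4,0,0,0,92.3]' 60
python3 wr.py w8
python3 - <<'E'
import cv2
f=cv2.imread("pics/w8.png"); cv2.imwrite("pics/w8c.png",cv2.resize(f[80:230,180:380],(800,600),interpolation=cv2.INTER_CUBIC))
E
```

```text
time_s: 16.25
tcp_pos: [0.5694, 0.3886, 0.1732]
ee_rot: [-0.0, 0.707, 0.707, -0.003]
ft_force: [0.2, -1.6, -2.3]
finger_gap: 0.0401
16.25 [0.5694 0.3886 0.1732] [-0.     0.707  0.707 -0.003] q [ 0.54  0.51  1.32 -0.    1.32  0.54] F [ 0.2 -1.6 -2.3] gap 0.04012042588869155
tool yaw 90.03
cam [0.57  0.466 0.315]
```

View pics/w8c.png

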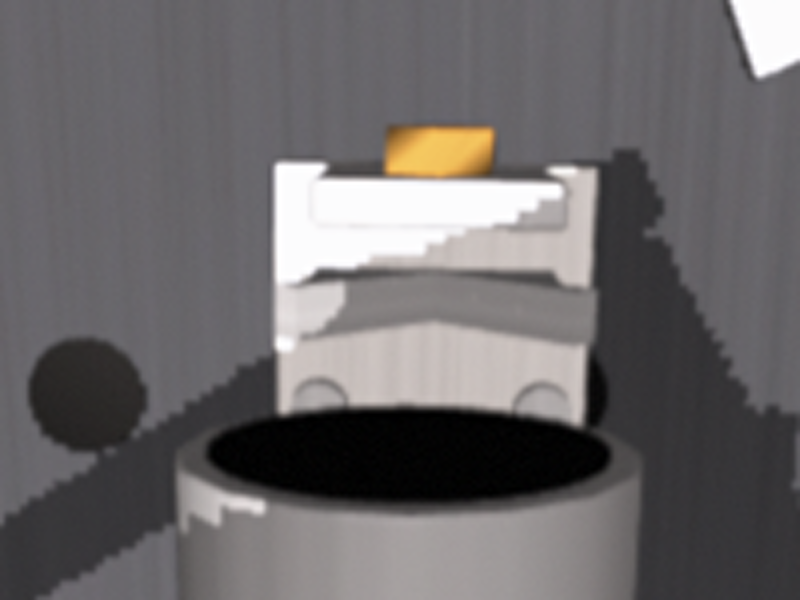

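```bash
cat > cr.py <<'E'
import sys
from h import *
# L R base outer corners, stop inner L R ; half base length
a=list(map(float,sys.argv[1:9])); H=float(sys.argv[9])
c=capture("wrist"); S=[]
for i in range(3): s=read_state(); S.append(s["tcp_pos"]); capture("wrist")
P=plane(c,[a[0:2],a[2:4]],.012); e=P[1]-P[0]; n=np.array([-e[1],e[0]])/np.hypot(*e[:2])
print("tcp",np.mean(S,0).round(4),"w",round(np.hypot(*e[:2]),4),"yaw",np.degrees(np.arctan2(e[1],e[0]))+90,"centre base",P.mean(0)[:2]-n*H)
Q=plane(c,[a[4:6],a[6:8]],.056); e=Q[1]-Q[0]; print("yaw stop",np.degrees(np.arctan2(e[1],e[0]))+90,"w",np.hypot(*e[:2]),"centre stop",Q.mean(0)[:2]-n*(H-.008))
E
python3 cr.py 248.5 120.3 329.3 122 257.8 137 321.3 137.3 .061
```

```text
tcp [0.5702 0.3875 0.1751] w 0.064 yaw 88.82158893483258 centre base [0.57420301 0.38705788]
yaw stop 89.73382260823203 w 0.04357752011538829 centre stop [0.57410326 0.38688389]
```

```bash
python3 -m creep '[3,0.2,-0.1,-3,0,0,-0.6, 3,0.4,-0.1,-6,0,0,-0.6, 3,0.4,-0.1,-9,0,0,-0.6, 3,0.4,-0.1,-11,0,0,-0.6, 3,0.4,-0.1,-12.5,0,0,-0.6, 3,0.4,-0.1,-13.3,0,0,-0.6, 3,0.4,-0.1,-13.7,0,0,-0.6, 3,0.4,-0.1,-13.7,0,0,-0.6]' 60
python3 - <<'E'
from h import *
c=capture("scene");cv2.imwrite("pics/s9.png",cv2.resize(c["frame"][200:320,320:480],(800,600),interpolation=cv2.INTER_CUBIC))
c=capture("top");cv2.imwrite("pics/t9.png",cv2.resize(c["frame"][110:200,90:290],(800,360),interpolation=cv2.INTER_CUBIC))
for r in regions_of(c,"tube120_center"):
    if r["p"]>.3: print(r["p"],rect(c,r["mask"],.048))
E
```

```text
time_s: 17.3
tcp_pos: [0.5754, 0.3882, 0.0396]
ee_rot: [0.0, 0.711, 0.703, 0.0]
ft_force: [-0.3, -0.3, -1.9]
finger_gap: 0.0404
0.45 (array([435.06525, 190.39146], dtype=float32), np.float32(181.17032), np.float32(42.59296), np.float32(17.553764))
```

View pics/s9.png

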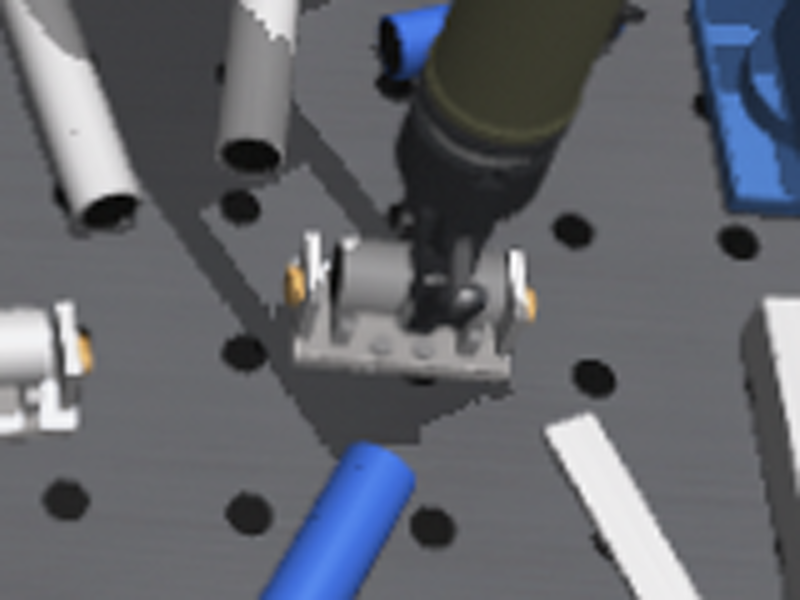

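View pics/t9.png

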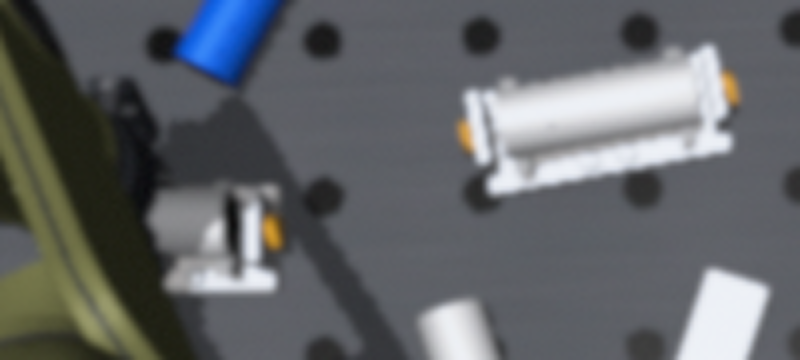

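```bash
cat > ov.py <<'E'
from h import *
def tube(c,img,p,L,f,x0,y0,col=(0,0,255)):
    a=np.radians(p[3]); ax=np.array([np.cos(a),np.sin(a),0]); n=np.array([-ax[1],ax[0],0]); z=np.array([0,0,1.])
    th=np.linspace(0,2*np.pi,40)
    for s in(-1,1):
        q=np.array(p[:3])+s*ax*L/2+.021*(np.cos(th)[:,None]*n+np.sin(th)[:,None]*z)
        u=(proj(c,q)-[x0,y0]+.5)*f; cv2.polylines(img,[u.round().astype(np.int32)],True,col,1)
E
python3 - <<'E'
from ov import *
c=capture("scene"); f=cv2.resize(c["frame"][240:300,370:450],(800,600),interpolation=cv2.INTER_CUBIC)
s=read_state(); tube(c,f,[.5742,.387,.050,89.3],.09,10,370,240); cv2.imwrite("pics/o1.png",f)
c=capture("top"); f=cv2.resize(c["frame"][110:170,190:290],(800,480),interpolation=cv2.INTER_CUBIC)
tube(c,f,[.641,.124,.048,99],.12,8,190,110); cv2.imwrite("pics/o2.png",f)
E
```

```text
(no output)
```

View pics/o1.png

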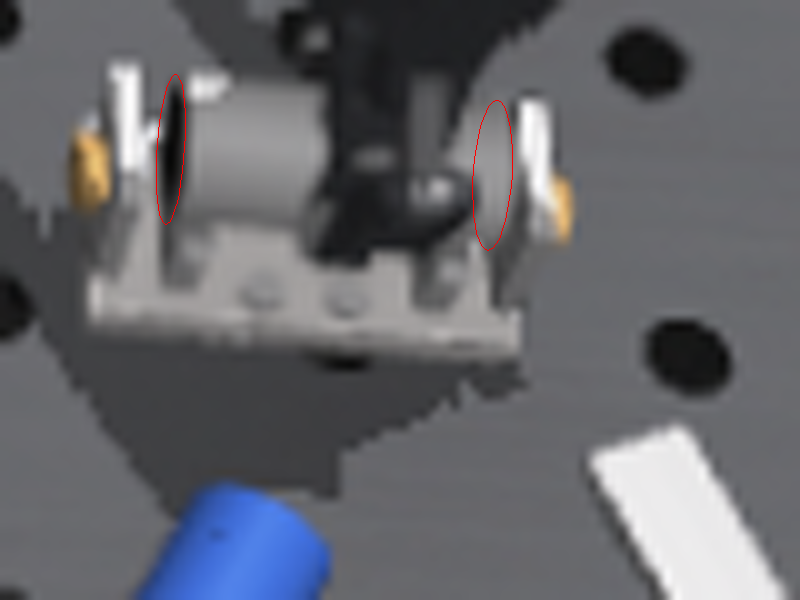

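View pics/o2.png

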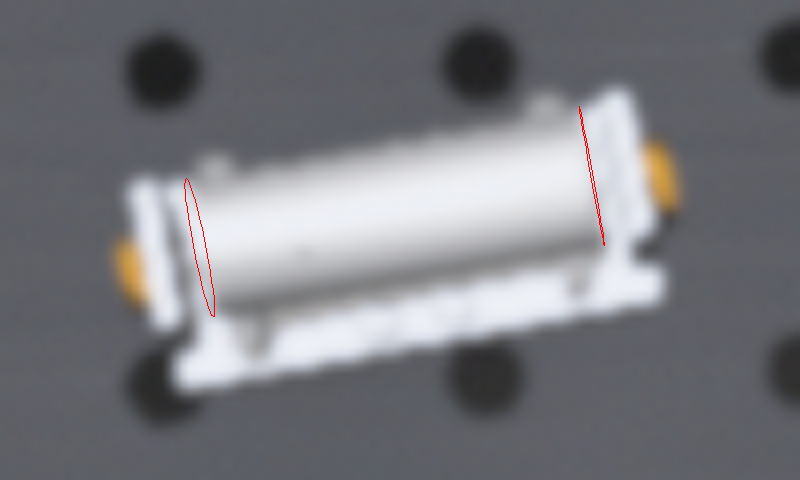

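Overlays: tube120 matches the seat outline within about 2 mm, and tube90 hangs centred in its cradle. Lower and release.

```bash
python3 -m creep '[3,0,0,-0.2,0,0,0, 3,0,0,-0.4,0,0,0, 3,0,0,-0.4,0,0,0]' 60
python3 -m creep '[4.6,0,0,0,0,0,0, 5,0,0,0,0,0,0, 6,0,0,0,0,0,0, 8.5,0,0,0,0,0,0, 8.5,0,0,0,0,0,0, 8.5,0,0,0,0,0,0, 8.5,0,0,1,0,0,0, 8.5,0,0,3,0,0,0, 8.5,0,0,6,0,0,0, 8.5,0,0,10,0,0,0, 8.5,0,0,14,0,0,0, 8.5,0,0,14,0,0,0]' 60
python3 wr.py w10
```

```text
time_s: 17.85
tcp_pos: [0.5751, 0.3884, 0.0358]
ee_rot: [-0.0, 0.711, 0.703, 0.0]
ft_force: [-1.0, -0.6, 1.4]
finger_gap: 0.0404
time_s: 19.05
tcp_pos: [0.579, 0.3905, 0.1837]
ee_rot: [0.002, 0.711, 0.703, 0.007]
ft_force: [0.3, 1.0, 0.1]
finger_gap: 0.0847
19.05 [0.579  0.3905 0.1837] [0.002 0.711 0.703 0.007] q [ 0.53  0.5   1.3  -0.    1.32  0.54] F [0.3 1.  0.1] gap 0.08468284320806932
tool yaw 89.4
cam [0.578 0.466 0.327]
```

View pics/w10.png

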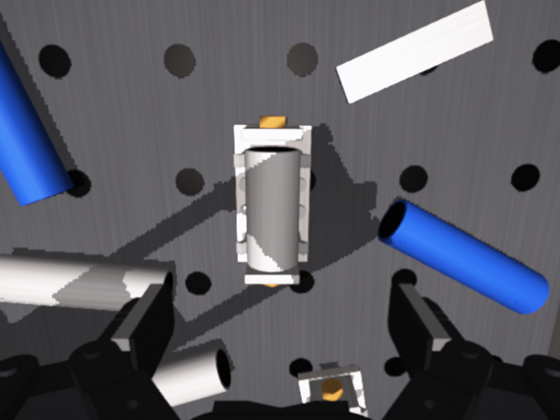

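Tube90 is seated (wrist, rows 148–275, between the stops). Next is tube150, the bare steel one at top pixel (164,238).

```bash
python3 -m creep '[8.5,-1,-0.5,0,0,0,6, 8.5,-3,-1.3,0,0,0,14, 8.5,-5,-2,0,0,0,22, 8.5,-7,-3,0,0,0,30, 8.5,-9,-4,0,0,0,38, 8.5,-11,-5,0,0,0,46, 8.5,-12.5,-5.6,0,0,0,54, 8.5,-14,-6.2,0,0,0,62, 8.5,-15.5,-6.8,0,0,0,70, 8.5,-17,-7.3,0,0,0,78, 8.5,-17.4,-7.5,0,0,0,84.8, 8.5,-17.4,-7.5,0,0,0,84.8, 8.5,-17.4,-7.5,0,0,0,84.8]' 60
python3 wr.py w11 tube150_center
```

```text
time_s: 20.4
tcp_pos: [0.4009, 0.3131, 0.1749]
ee_rot: [-0.0, 0.052, 0.999, -0.0]
ft_force: [0.2, 0.1, 0.1]
finger_gap: 0.0848
20.4 [0.4009 0.3131 0.1749] [-0.     0.052  0.999 -0.   ] q [ 0.58  0.27  1.72 -0.    1.15 -0.89] F [0.2 0.1 0.1] gap 0.08481379936264737
tool yaw 174.04
cam [0.325 0.321 0.317]
tube150_center 0.96 px 278 194 edges 252 307 102 292 xy [406.5 311.3] L 161.8 W 43.4 yaw 173.6
tube150_center 0.77 px 468 132 edges 369 559 65 192 xy [365.4 462.4] L 150.0 W 44.5 yaw 107.4
tube150_center 0.52 px 181 403 edges 163 197 388 419 xy [600.6 193.4] L 39.2 W 24.8 yaw 10.2
```

View pics/w11.png

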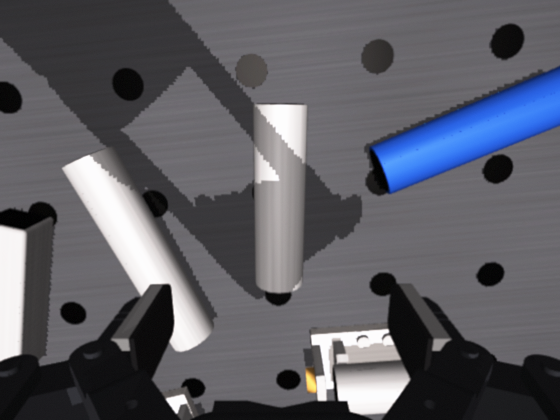

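```bash
python3 -m creep '[8.5,0,-0.1,-4,0,0,0, 8.5,0,-0.1,-8,0,0,0, 8.5,0,-0.1,-12,0,0,0, 8.5,0,-0.1,-14.5,0,0,0, 8.5,0,-0.1,-16.2,0,0,0, 8.5,0,-0.1,-16.9,0,0,0, 8.5,0,-0.1,-16.9,0,0,0, 3,0,-0.1,-16.9,0,0,0, 3,0,-0.1,-16.9,0,0,0, 3,0,-0.1,-16.9,0,0,0, 3,0,-0.1,-16.9,0,0,0, 3,0,-0.1,-16.9,0,0,0, 3,0,-0.1,-16.9,0,0,0, 3,0,-0.1,-16.9,0,0,0]' 60
python3 -m creep '[3,0,0,1,0,0,0, 3,0,0,3,0,0,0, 3,0,0,6,0,0,0, 3,0,0,10,0,0,0, 3,0,0,14,0,0,0, 3,0,0,17,0,0,0, 3,0,0,17,0,0,0]' 60
python3 wr.py w12
```

```text
time_s: 21.9
tcp_pos: [0.4018, 0.3126, 0.0076]
ee_rot: [0.001, 0.051, 0.999, 0.001]
ft_force: [-0.2, -0.7, 5.2]
finger_gap: 0.0399
time_s: 22.6
tcp_pos: [0.4035, 0.3139, 0.1812]
ee_rot: [0.004, 0.051, 0.999, 0.003]
ft_force: [0.4, -0.0, -3.5]
finger_gap: 0.0406
22.6 [0.4035 0.3139 0.1812] [0.004 0.051 0.999 0.003] q [ 0.58  0.26  1.72  0.    1.16 -0.89] F [ 0.4 -0.  -3.5] gap 0.040637065702751655
tool yaw 174.21
cam [0.326 0.321 0.323]
```

View pics/w12.png

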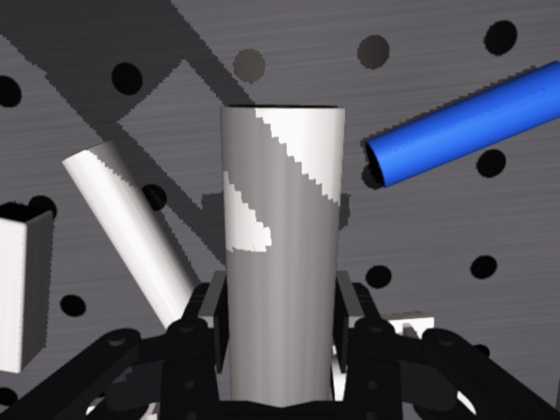

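```bash
python3 end.py 220.5 106 344 106 .075; python3 -m creep '[3,1.2,-2,0,0,0,-3, 3,3.5,-6,0,0,0,-10, 3,5.8,-10,0,0,0,-17, 3,8,-14,0,0,0,-24, 3,10.5,-18,0,0,0,-31, 3,13,-22,0,0,0,-38, 3,15.5,-26,0,0,0,-45, 3,18,-30,0,0,0,-52, 3,20.5,-34,0,0,0,-58, 3,23,-38,0,0,0,-64, 3,25,-41,0,0,0,-69, 3,26.4,-43.5,0,0,0,-71.7, 3,26.4,-43.5,0,0,0,-71.7, 3,26.4,-43.5,0,0,0,-71.7]' 60
python3 wr.py w13
python3 - <<'E'
import cv2
f=cv2.imread("pics/w13.png"); cv2.imwrite("pics/w13c.png",cv2.resize(f[30:180,180:380],(800,600),interpolation=cv2.INTER_CUBIC))
E
```

```text
end [0.3277 0.3211 0.1885] tcp [0.402  0.3129 0.1786] along tool x of end: 0.0748 -> centre offset along tool x -0.0002 height over tcp 0.0099
time_s: 24.1
tcp_pos: [0.6632, -0.123, 0.1727]
ee_rot: [-0.003, 0.626, 0.78, -0.001]
ft_force: [-0.3, 0.6, -3.5]
finger_gap: 0.0401
24.1 [ 0.6632 -0.123   0.1727] [-0.003  0.626  0.78  -0.001] q [-0.25  0.49  1.36  0.    1.3  -0.46] F [-0.3  0.6 -3.5] gap 0.0401052587836693
tool yaw 102.43
cam [ 0.648 -0.048  0.315]
```

View pics/w13c.png

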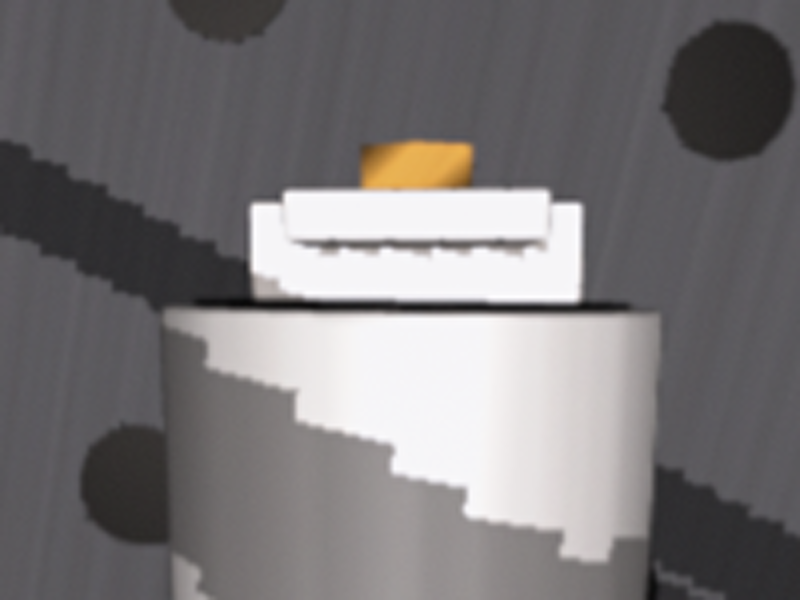

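```bash
python3 cr.py 242.5 80.5 325.7 80.5 251.3 90 317.2 90 .091
```

```text
tcp [ 0.6635 -0.1216  0.1746] w 0.0638 yaw 102.4869541902032 centre base [ 0.66463335 -0.1213123 ]
yaw stop 102.49374260332885 w 0.04355328234916773 centre stop [ 0.6646174  -0.12139953]
```

```bash
python3 -m creep '[3,0.1,0,-3,0,0,0, 3,0.1,0,-6,0,0,0, 3,0.1,0,-9,0,0,0, 3,0.1,0,-11,0,0,0, 3,0.1,0,-12.5,0,0,0, 3,0.1,0,-13.3,0,0,0, 3,0.1,0,-13.7,0,0,0, 3,0.1,0,-13.7,0,0,0]' 60
python3 - <<'E'
from ov import *
c=capture("scene"); f=cv2.resize(c["frame"][240:315,170:270],(800,600),interpolation=cv2.INTER_CUBIC)
tube(c,f,[.6646,-.1215,.051,102.5],.15,8,170,240); cv2.imwrite("pics/o3.png",f)
E
```

```text
time_s: 25.15
tcp_pos: [0.6664, -0.1227, 0.0396]
ee_rot: [0.0, 0.626, 0.78, 0.0]
ft_force: [-0.1, -0.1, -4.6]
finger_gap: 0.0402
```

View pics/o3.png

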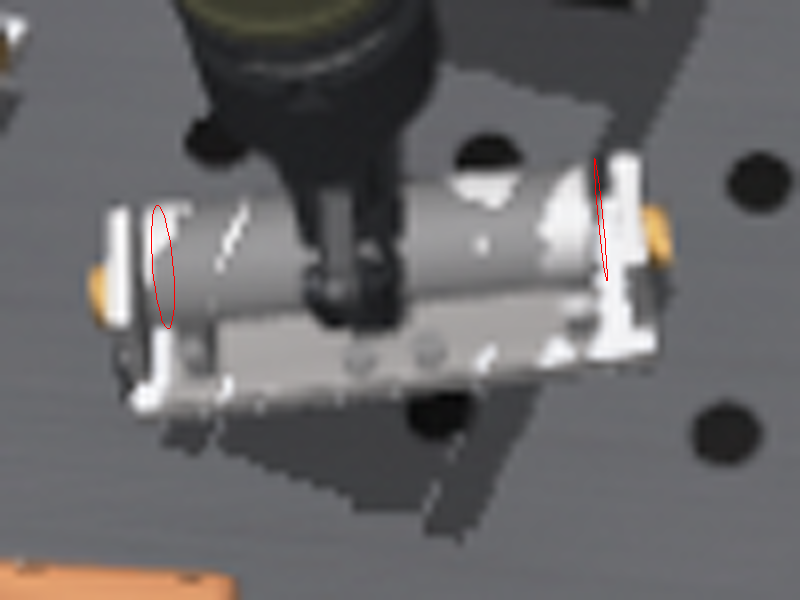

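The overlay shows the tube about 2 mm toward −y: its left end is at x≈148 against 160 predicted. Shift, lower and release.

```bash
python3 -m creep '[3,0,0.2,-0.2,0,0,0, 3,0,0.2,-0.4,0,0,0, 3,0,0.2,-0.4,0,0,0]' 60
python3 -m creep '[4.6,0,0,0,0,0,0, 5,0,0,0,0,0,0, 6,0,0,0,0,0,0, 8.5,0,0,0,0,0,0, 8.5,0,0,0,0,0,0, 8.5,0,0,0,0,0,0, 8.5,0,0,1,0,0,0, 8.5,0,0,3,0,0,0, 8.5,0,0,6,0,0,0, 8.5,0,0,10,0,0,0, 8.5,0,0,14,0,0,0, 8.5,0,0,14,0,0,0]' 60
python3 wr.py w14
```

```text
time_s: 25.5
tcp_pos: [0.6667, -0.1209, 0.0369]
ee_rot: [0.001, 0.626, 0.78, 0.001]
ft_force: [-1.9, 0.3, 3.3]
finger_gap: 0.0402
time_s: 26.7
tcp_pos: [0.6705, -0.1219, 0.1835]
ee_rot: [0.006, 0.626, 0.78, 0.003]
ft_force: [1.4, 0.1, 0.1]
finger_gap: 0.0849
26.7 [ 0.6705 -0.1219  0.1835] [0.006 0.626 0.78  0.003] q [-0.24  0.48  1.34 -0.    1.3  -0.46] F [1.4 0.1 0.1] gap 0.08486031767164177
tool yaw 102.5
cam [ 0.652 -0.046  0.325]
```

View pics/w14.png

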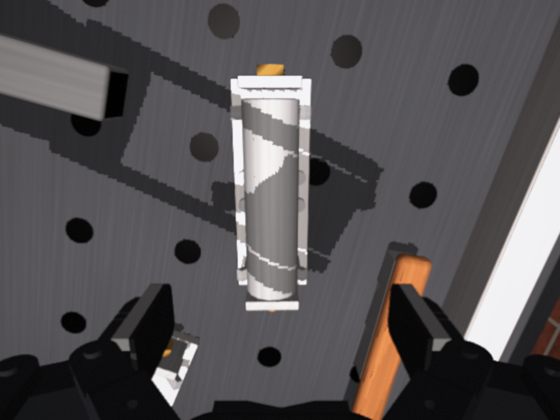

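Tube150 is seated. Now tube180.

```bash
python3 -m creep '[8.5,-1,1.5,0,0,0,-6, 8.5,-3,4.5,0,0,0,-14, 8.5,-5,7.5,0,0,0,-22, 8.5,-7.5,10.5,0,0,0,-30, 8.5,-10,14,0,0,0,-38, 8.5,-12.5,17.5,0,0,0,-46, 8.5,-15,21,0,0,0,-54, 8.5,-17.5,24.5,0,0,0,-62, 8.5,-20,28,0,0,0,-70, 8.5,-22,30.5,0,0,0,-78, 8.5,-22.9,31.4,0,0,0,-84.9, 8.5,-22.9,31.4,0,0,0,-84.9, 8.5,-22.9,31.4,0,0,0,-84.9]' 60
python3 wr.py w15 tube180_center
```

```text
time_s: 28.05
tcp_pos: [0.4368, 0.193, 0.1749]
ee_rot: [0.0, 0.988, 0.155, -0.0]
ft_force: [0.5, 0.2, -0.9]
finger_gap: 0.0849
28.05 [0.4368 0.193  0.1749] [ 0.     0.988  0.155 -0.   ] q [ 0.33  0.23  1.78 -0.    1.13  1.59] F [ 0.5  0.2 -0.9] gap 0.08493922811122764
tool yaw 17.82
cam [0.51  0.217 0.317]
tube180_center 0.86 px 282 188 edges 255 310 79 306 xy [432.7 190.1] L 192.5 W 43.4 yaw 17.4
```

View pics/w15.png

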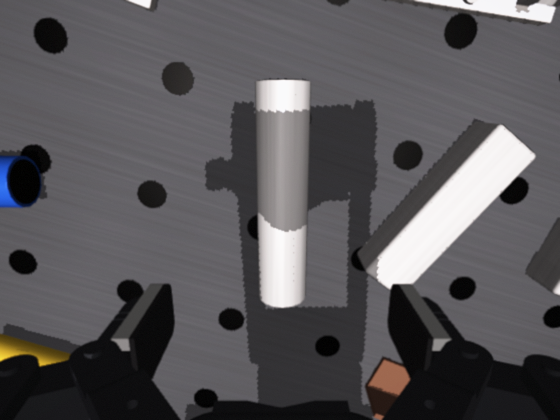

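```bash
python3 -m creep '[8.5,0,-0.1,-4,0,0,0, 8.5,0,-0.1,-8,0,0,0, 8.5,0,-0.1,-12,0,0,0, 8.5,0,-0.1,-14.5,0,0,0, 8.5,0,-0.1,-16.2,0,0,0, 8.5,0,-0.1,-16.9,0,0,0, 8.5,0,-0.1,-16.9,0,0,0, 3,0,-0.1,-16.9,0,0,0, 3,0,-0.1,-16.9,0,0,0, 3,0,-0.1,-16.9,0,0,0, 3,0,-0.1,-16.9,0,0,0, 3,0,-0.1,-16.9,0,0,0, 3,0,-0.1,-16.9,0,0,0, 3,0,-0.1,-16.9,0,0,0]' 60
python3 -m creep '[3,0,0,1,0,0,0, 3,0,0,3,0,0,0, 3,0,0,6,0,0,0, 3,0,0,10,0,0,0, 3,0,0,14,0,0,0, 3,0,0,17,0,0,0, 3,0,0,17,0,0,0]' 60
python3 wr.py w16
```

```text
time_s: 29.55
tcp_pos: [0.4379, 0.1924, 0.0077]
ee_rot: [-0.0, 0.988, 0.153, 0.001]
ft_force: [-0.9, -0.2, 5.4]
finger_gap: 0.0402
time_s: 30.25
tcp_pos: [0.4397, 0.1933, 0.1811]
ee_rot: [-0.001, 0.988, 0.153, 0.005]
ft_force: [1.3, 0.6, -3.0]
finger_gap: 0.04
30.25 [0.4397 0.1933 0.1811] [-0.001  0.988  0.153  0.005] q [0.33 0.22 1.78 0.   1.14 1.59] F [ 1.3  0.6 -3. ] gap 0.040033646921007714
tool yaw 17.62
cam [0.511 0.216 0.324]
```

View pics/w16.png

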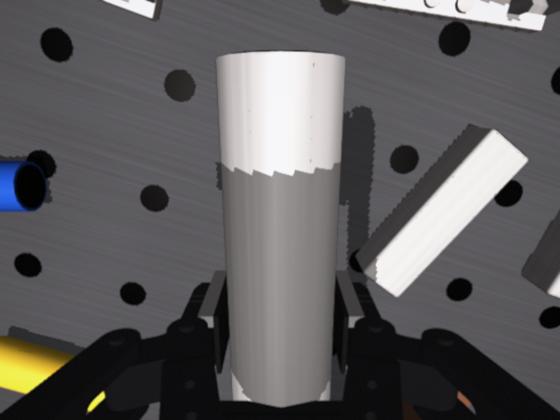

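```bash
python3 end.py 217.5 57 345 57 .09; python3 -m creep '[3,0.5,-2,0,0,0,2, 3,1.5,-6,0,0,0,6, 3,2.5,-10.5,0,0,0,11, 3,3.5,-15,0,0,0,16, 3,4.5,-19.5,0,0,0,21, 3,5.5,-24,0,0,0,26, 3,6.5,-28.5,0,0,0,31, 3,7.7,-33,0,0,0,36, 3,8.9,-37.5,0,0,0,41, 3,10.1,-42,0,0,0,46, 3,11.2,-46.5,0,0,0,51, 3,12.2,-51,0,0,0,55, 3,13.2,-55.5,0,0,0,59, 3,13.6,-58,0,0,0,61.5, 3,13.6,-58,0,0,0,61.5, 3,13.6,-58,0,0,0,61.5]' 60
python3 wr.py w17
python3 - <<'E'
import cv2
f=cv2.imread("pics/w17.png"); cv2.imwrite("pics/w17c.png",cv2.resize(f[0:150,180:380],(800,600),interpolation=cv2.INTER_CUBIC))
E
```

```text
end [0.524  0.2198 0.1886] tcp [0.4381 0.1926 0.1787] along tool x of end: 0.0901 -> centre offset along tool x 0.0001 height over tcp 0.0100
time_s: 31.95
tcp_pos: [0.5713, -0.387, 0.1727]
ee_rot: [-0.003, 0.772, 0.636, -0.0]
ft_force: [-0.7, 0.9, -3.6]
finger_gap: 0.0398
31.95 [ 0.5713 -0.387   0.1727] [-0.003  0.772  0.636 -0.   ] q [-0.66  0.51  1.32  0.    1.32 -0.47] F [-0.7  0.9 -3.6] gap 0.03983947202628238
tool yaw 79.0
cam [ 0.587 -0.312  0.315]
```

View pics/w17c.png

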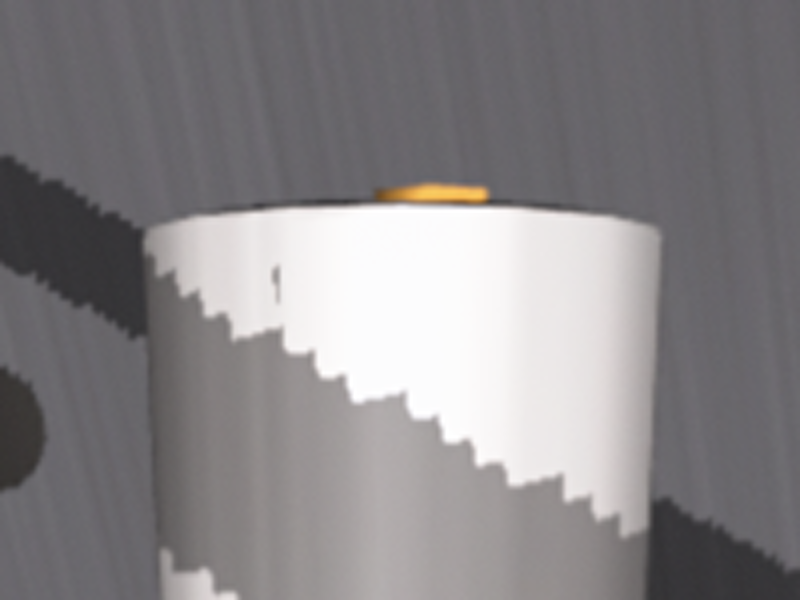

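```bash
python3 - <<'E'
from h import *
c=capture("wrist"); S=[]
R,t=cam(c); K=c["camera_matrix"]
s=read_state()
# w13: reconstruct camera pose from tool yaw: same mount; use relative geometry in tool frame
o=-R.T@t
def toolxy(P,tcp,yaw):
    a=np.radians(yaw); d=P[:2]-tcp[:2]; return np.array([d@[np.cos(a),np.sin(a)],d@[-np.sin(a),np.cos(a)]])
tcp=np.array([.5725,-.3875,.1745]); print(s["tcp_pos"],o)
# express rays in tool frame using current pose; same TCP height in w8,w3,w13 (0.1747)
for name,uv in dict(now=[288.2,46.2],w13=[284.3,65.7],w8=[290,111.7],w3=[285.6,90.8]).items():
    P=plane(c,[uv],.040)[0]; print(name,toolxy(P,np.array(s["tcp_pos"]),79.0).round(4))
E
```

```text
[ 0.57174279 -0.3858386   0.17408142] [ 0.58658903 -0.31142401  0.31591406]
now [ 0.1115 -0.004 ]
w13 [ 0.0993 -0.0014]
w8 [ 0.0688 -0.0056]
w3 [ 0.0829 -0.0024]
```

```bash
python3 -m creep '[3,0.2,-0.2,-3,0,0,0, 3,0.3,-0.3,-6,0,0,0, 3,0.3,-0.3,-9,0,0,0, 3,0.3,-0.3,-11,0,0,0, 3,0.3,-0.3,-12.5,0,0,0, 3,0.3,-0.3,-13.3,0,0,0, 3,0.3,-0.3,-13.7,0,0,0, 3,0.3,-0.3,-13.7,0,0,0]' 60
python3 - <<'E'
from ov import *
c=capture("scene"); f=cv2.resize(c["frame"][210:270,90:180],(800,533),interpolation=cv2.INTER_CUBIC)
tube(c,f,[.5745,-.3898,.051,79.1],.18,800/90,90,210); cv2.imwrite("pics/o5.png",f)
E
```

```text
time_s: 32.85
tcp_pos: [0.5764, -0.3907, 0.0396]
ee_rot: [0.0, 0.771, 0.637, 0.0]
ft_force: [-0.2, 0.5, -3.9]
finger_gap: 0.0404
```

View pics/o5.png

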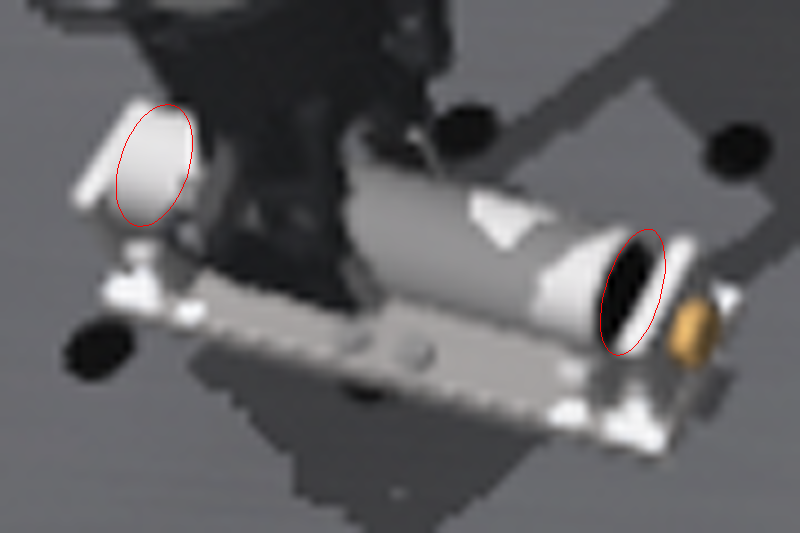

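```bash
python3 -m creep '[3,0,0.15,-0.2,0,0,0, 3,0,0.15,-0.4,0,0,0, 3,0,0.15,-0.4,0,0,0]' 60
python3 -m creep '[4.6,0,0,0,0,0,0, 5,0,0,0,0,0,0, 6,0,0,0,0,0,0, 8.5,0,0,0,0,0,0, 8.5,0,0,0,0,0,0, 8.5,0,0,0,0,0,0, 8.5,0,0,1,0,0,0, 8.5,0,0,3,0,0,0, 8.5,0,0,6,0,0,0, 8.5,0,0,10,0,0,0, 8.5,0,0,14,0,0,0, 8.5,0,0,14,0,0,0]' 60
python3 wr.py w18
python3 -m creep '[8.5,-5,-1,0,0,0,0, 8.5,-10,-2,0,0,0,0, 8.5,-14,-2,0,0,0,0, 8.5,-18,-2,0,0,0,0, 8.5,-22,-2,0,0,0,0, 8.5,-22,-2,0,0,0,0]'
```

```text
time_s: 33.2
tcp_pos: [0.5761, -0.3894, 0.0358]
ee_rot: [0.0, 0.771, 0.637, 0.0]
ft_force: [0.2, 0.1, -4.1]
finger_gap: 0.0401
time_s: 34.4
tcp_pos: [0.5797, -0.392, 0.1837]
ee_rot: [0.007, 0.771, 0.637, 0.002]
ft_force: [1.0, -0.5, -0.2]
finger_gap: 0.0849
34.4 [ 0.5797 -0.392   0.1837] [0.007 0.771 0.637 0.002] q [-0.66  0.51  1.3   0.    1.32 -0.46] F [ 1.  -0.5 -0.2] gap 0.08490231555456879
tool yaw 79.1
cam [ 0.593 -0.315  0.326]
time_s: 35.05
tcp_pos: [0.3503, -0.407, 0.1741]
ee_rot: [-0.003, 0.772, 0.636, -0.001]
ft_force: [0.1, 0.8, -0.4]
finger_gap: 0.085
```

View pics/w18.png

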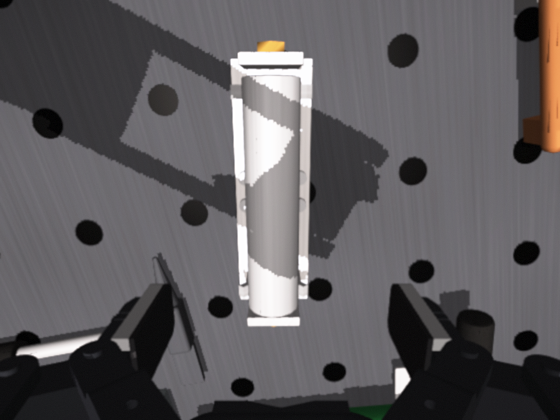

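```bash
python3 - <<'E'
from ov import *
T=[([.5742,.387,.048,89.3],.09),([.641,.124,.048,99],.12),([.6646,-.1215,.048,102.5],.15),([.5747,-.3895,.048,79.1],.18)]
for n in("top","scene"):
    c=capture(n); L=[]
    cv2.imwrite(f"pics/{n}F.png",c["frame"])
    for p,l in T:
        u,v=proj(c,p[:3])[0].round().astype(int); x0,y0=u-40,v-30
        f=cv2.resize(c["frame"][y0:y0+60,x0:x0+80],(400,300),interpolation=cv2.INTER_CUBIC); 
        tube(c,f,p,l,5,x0,y0); L.append(f)
    cv2.imwrite(f"pics/F_{n}.png",np.vstack([np.hstack(L[:2]),np.hstack(L[2:])]))
    if n=="top":
        for t in("square_long","square_short"):
            for r in regions_of(c,t+"_center")[:2]:
                if r["p"]>.3: print(t,r["p"],rect(c,r["mask"],.021))
E
```

```text
square_long 0.85 (array([465.6567 ,  68.00317], dtype=float32), np.float32(154.38084), np.float32(43.658955), np.float32(159.97546))
square_short 0.63 (array([466.30182,  67.46832], dtype=float32), np.float32(151.16223), np.float32(40.841705), np.float32(160.45984))
square_short 0.59 (array([479.45563 , -67.151924], dtype=float32), np.float32(102.87221), np.float32(41.322216), np.float32(178.11284))
```

View pics/F_top.png

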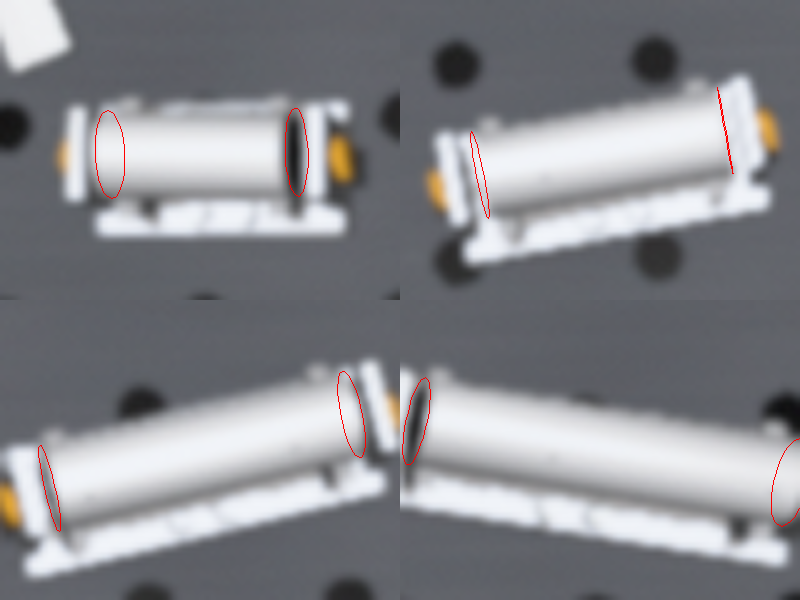

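View pics/F_scene.png

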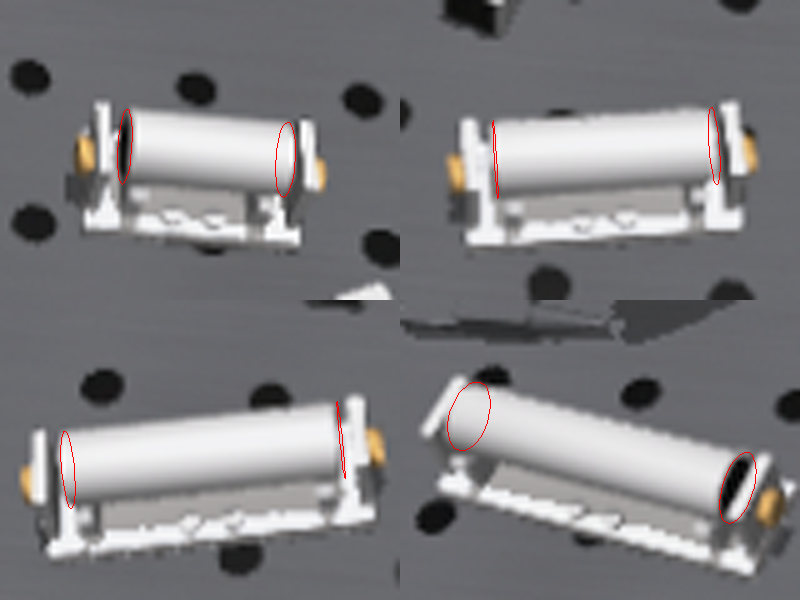

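In both views all four tubes match the seat outlines to about 2 mm. The squares haven't moved, and the gripper is open and clear. Handing in.

```bash
python3 -c "
from rig import *
print(sign_off())"
```

```text
the job is handed in; nothing more can be done
None
```

All four round tubes are in their own cradles (120, 90, 150, then 180), and I handed the job in at about 35 s. No verdict is reported.

- **Seating:** the last top and scene pictures, with the predicted seated outlines drawn over them, show each tube down in both V rests between its stops. Each matches its outline to about 2 mm.
- **Square offcuts:** both measure within about 2 mm of where they started. The blue and yellow look-alikes were not touched.
- **Robot:** the gripper is open and clear of everything, at about (0.35, -0.41, 0.17).
- **Disagreements:**
  - Cradle positions from the scene and top mask fits differed from the close wrist views by 1–3 mm; I used the wrist.
  - For the longest cradle, the held tube hid its end stop, so I placed it from its orange knob and the mask fit, which agreed.
  - Three placements needed a 1.5–2 mm nudge before release.
  - The networks sometimes gave the wrong tube or cradle, and I ruled these out by length and picture.
  - The finger opening read 40 mm on the 42 mm tubes, but every grip held.

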